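# Hang the sewing bin on the organiser rail before the drive

### The job

We are about to drive off: take the tall grey sewing bin with the hook at its back, lift it over the lip of the aluminium rail on the organiser board and lower it gently, beside the spool holder, until its hook is fully home in the channel behind the lip and the bin hangs upright and still. Do not let go before the rail carries it or let it drop into place, do not lean hard on the rail, keep the bin upright all the while and leave the other things on the table where they are.

Things in the scene. Friction and masses are not known exactly. Their poses are not given: they have to be found in the camera images.
- bin: Hook-on sewing bin: open grey metal box 66 mm deep (its x), 56 mm wide (y), 130 mm high, 0.2 to 0.4 kg, standing on the table; the spools and sticks fixed in it rise to 146 mm. Origin: centre of its underside; z up, x towards its back, where hook and spacer foot are. Its two plain sides, 56 mm apart, can be gripped near the rim from above.
- bin_hook (a point): Middle of the lower edge of the hook's tongue (bin frame x 44, y 0, z 108 mm). The hook, 44 mm wide, at the rim of the bin's back (back face x = 33 mm): a flange, z 126 to 130 mm, runs back to x = 46.5 mm and ends in a tongue turned down, 5 mm thick (x 41.5 to 46.5 mm), its lower edge at z 108 mm.
- bin_foot (a point): Middle of the rear face of the black spacer foot low on the bin's back (bin frame x 52, y 0, z 7 mm); foot 40 mm wide, 10 mm high. Hung up, it leans on the board. With the foot just touching the board and the bin square to it, the tongue stands over the channel with 1.5 mm to the rail's back plate and 3.5 mm to the lip: slid straight down, it goes in.
- board: Upright plywood organiser board, 420 mm wide (its y), 12 mm thick, top edge 200 mm above the table, on a flat steel foot 6 mm high that reaches 47 mm out in front; fixed. Origin: on the table below the middle of its front face; z up, y along the rail, x horizontal INTO the board: the face is at x = 0, the free side is -x. Its face below the rail is bare between y = -160 and 160 mm.
- rail_lowest (a point): Fixed point on the board (x -9, y 0, z 120 mm): middle of the channel floor IF the rail were at its lowest. The aluminium rail (y -190 to 190 mm, ends capped) is clipped in anywhere from there to 45 mm higher; this height differs each time and is not measured: feel or see it. It does not shift or give.
- rail_highest (a point): Fixed point, x -9, z 165 mm: channel floor if at its highest. Rail section: back plate x -4 to 0 mm, from 4 mm below to 28 mm above the floor; channel 10 mm wide, x -14 to -4 mm; floor 4 mm thick; anti-jump lip x -18 to -14 mm, 14 mm high above the floor. Seated, the tongue stands on the floor, flange 4 mm above the lip; let go, the bin moves out some 2 mm and leans back some 2 degrees.
- holder (a joint): Spool holder hanging on the same rail: its middle is at board y = -130 mm + this value (0 to 110 mm). A grey tray 78 mm wide along the rail, reaching 84 mm out from the board, with two upright spools ending 30 mm above the channel floor. Keep bin and fingers clear of it; the rail on its +y side is free.
- pot: Bystander: a grey open box without a hook, 60 x 60 x 75 mm high, origin at the centre of its underside; leave alone.
- tumbler: Bystander: a glass tumbler, 80 mm across, 95 mm high, origin at the centre of its underside; leave alone.
- spool: Bystander: a black thread spool standing up, 38 mm across, 49 mm high, origin at the centre of its underside; leave alone.
- scissors: Bystander: scissors with black handles, 210 mm long, 12 mm high, lying on the grey mat; origin near the pivot; leave alone.
- pliers: Bystander: pliers, 160 mm long, 13 mm high, lying flat; origin near the middle; leave alone.
- phone: Bystander: a black telephone, 150 x 72 x 9 mm, lying flat; origin at the centre of its underside; leave alone.
- pin_tin: Bystander: a round steel tin, 86 mm across, 32 mm high, origin at the centre of its underside; leave alone.
- tweezers: Bystander: steel tweezers, 120 mm long, 8 mm high, lying flat; origin near the middle; leave alone.
Things that resemble listed ones, but are neither listed nor needed, are in the scene too. What is shaped like the bin but red or yellow is not meant.

How it is judged:
By the outcome, as a careful person would: the job done as asked, in the order asked, and still so for the second after the job is handed in, with the robot touching nothing.
It also fails if it takes over 51 s, if anything falls off the work surface, if the arm or the gripper's body presses on something with over 40 N, if the wrist force passes 120 N, or if a joint passes its speed limit or range.

### The arm

A 6-joint arm with a two-finger parallel gripper is mounted at the origin on the work surface. World frame = base frame: x ahead of the robot, y to its left, z up, the work surface at z = 0. Lengths are in m, angles in rad, forces in N, time in s.
With the tool pointing down it reaches from about 0.35 to 1 m from the base axis. Payload 7.1 kg.
Tool frame: the origin (TCP) lies between the finger pads; the fingertips stand 22 mm ahead of it and the grasp point (between the pads) lies 3 mm ahead of it (env.finger_overhang is the distance from the TCP to the fingertips, in m); z points along the fingers, y is the direction in which the jaws open and shut (so a half turn about z gives the same grasp; the last joint's range is limited). The gripper opens to 85 mm and grips with 20 to 120 N. Pads are 22 mm wide; open, the fingers measure 114 mm over their backs; the gripper's body (76 mm by 85 mm) begins 54 mm behind the grasp point. The pads swing forward as they close: fully open they stand 13 mm farther back than shut.
Start: joints at [1.127, 0.423, 1.63, -0, 1.089, -0.019], TCP at [0.258, 0.569, 0.253] pointing down, gripper open.
Joint ranges: [-3, 3], [-0.9, 2.11], [0.09, 2.58], [-1.31, 4.45], [0.11, 2.69], [-2.54, 2.54]. Speed limits (rad/s): [2.39, 2.39, 3.01, 3.14, 3.14, 3.14].

### API

Orientations are given as a rotation vector (axis times angle).
In Python, from plant import env gives the robot as it stands.
- The arm moves only by the tool carry_out, never from a script. Its argument "steps" is a list of rows, each a list of 5 numbers: the closure in counts, from 0 (fully open) to 255 (shut), then the shift along the tool's x, y, z in mm, then the turn about the tool's z in rad. In form: [[fingers, tx, ty, tz, turn], ...]. A call has 1 to 5 rows; each row shifts and turns the commanded pose from where the row before left it, along the tool's axes as they then stand; what a row does not reach is not made up. A row lasts 1/12 s, in which the tool goes at most 41.7 mm and 7.16 degrees, less where a joint would pass 70% of its speed; a pose out of reach is approached as far as the arm can. A call is refused whole if a number of a shift passes 41.7 or a number of a turn 0.125, either way. A call with a gripper value outside its range is refused whole. The fingers move at their own pace and stop on an object; "squeeze" is the grip in N (left out, the last holds). Time passes only in rows, so rows that do not move let the fingers close. It gives the time, the measured TCP pose, the force and the opening at its end, in the units of the state.
- env.state(): the state, without advancing time (a new reading comes with each control period).
- env.capture(name): name is "side" or "top"; returns the picture (480x640x3 uint8, red, green, blue); there is no depth.
- env.camera_model(name): a dict with "fx", "fy", "cx", "cy" (pixels), "R" (3x3) and "t" (3): a world point X has camera coordinates R X + t. Camera axes: x right, y down, z forward; pixel columns grow to the right and rows downward; lengths in m; the calibration is good to about 2 mm. A picture is of the moment at which its call begins. camera_model takes no time and is no camera call.
- env.finish_job(): hands the job in, once; it reports no verdict.
The state is a dict: "t": time; "qpos": joint angles; "dq": joint speeds; "tau": joint torques, N m; "position": TCP position; "ee_rot": TCP orientation; "contact_force": force on the tool from outside, world axes, zero at the start; "torque": the same for the moment, N m; "gripper_width": finger opening in m.
Only numpy, scipy, OpenCV 4.12 (cv2) and the standard library are available. Lean on these libraries where they do the work, as an engineer would, in place of code of your own. Each camera call takes 0.05 s, during which the arm holds its last target.

## Working session

There is one attempt and no reset: what is moved stays moved. The work goes in short steps, Python scripts to look and compute and a tool call to move; the robot and the scene stay as the last step left them, time stands still between calls to the robot, and variables do not carry over. Pictures are saved under pics/ and viewed, and the job is handed in when it is done.

Besides the shell and the picture viewer there is one more tool, called after "Call:" as name([rows], argument=value, ...), one row to a line, values as JSON. carry_out: Moves the arm, as the interface text tells. Its arguments: {"type":"object","properties":{"steps":{"type":"array","items":{"type":"array","items":{"type":"number"}}},"squeeze":{"type":"number"}},"required":["steps"]}

```bash
ls; mkdir -p pics; python3 - <<'E'
from plant import env
import cv2
for n in("side","top"):
    im=env.capture(n); cv2.imwrite(f"pics/{n}0.png",im[:,:,::-1]); m=env.camera_model(n)
    print(n,m)
s=env.state();print(s); print(env.finger_overhang)
E
```

```text
pics
side {'fx': 606.682137613296, 'fy': 606.682137613296, 'cx': 330.3026824464416, 'cy': 242.0993883280172, 'R': array([[ 0.9004299 , -0.4350001 , -0.00094881],
       [-0.33424974, -0.69048216, -0.64149163],
       [ 0.27839379,  0.57793538, -0.76712945]]), 't': array([-0.43238011,  0.22601879,  1.50135851])}
top {'fx': 454.4100780543376, 'fy': 454.4100780543376, 'cx': 318.7844454386683, 'cy': 248.3431374679385, 'R': array([[ 0.0183794 , -0.99975971, -0.01194687],
       [-0.99841102, -0.01771537, -0.05349391],
       [ 0.05326941,  0.01291107, -0.99849671]]), 't': array([-0.02582433,  0.46433739,  1.11035658])}
{'t': 0.1, 'qpos': array([ 1.12702090e+00,  4.23757940e-01,  1.63060504e+00,  8.28240807e-07,
        1.08858070e+00, -1.90128429e-02]), 'dq': array([ 0.00096636, -0.00227948, -0.00119105,  0.0017195 ,  0.00074699,
        0.00122988]), 'tau': array([ 5.45910352e-04, -5.58426297e+01, -2.82445246e+01,  5.45678105e-06,
        2.91272707e-03,  7.22696740e-06]), 'position': array([0.25735427, 0.56905815, 0.2526308 ]), 'ee_rot': array([-6.62145917e-01, -3.07070216e+00,  2.06516425e-03]), 'contact_force': array([ 0.28425022, -0.45805819, -0.07258201]), 'torque': array([ 0.03277224,  0.01762585, -0.01973207]), 'gripper_width': 0.08547025312284064}
0.022
```

View pics/side0.png

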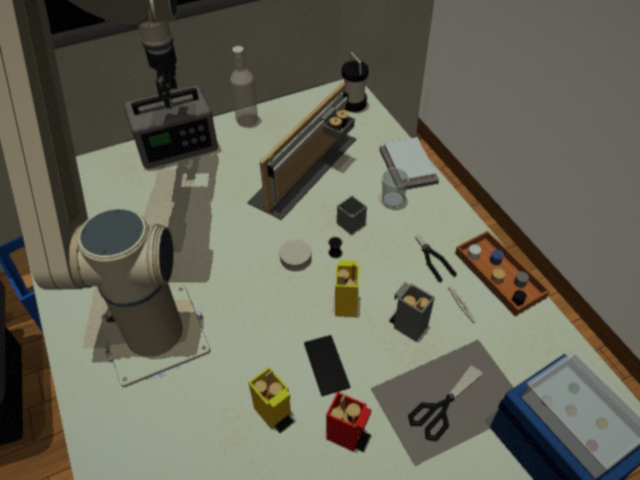

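View pics/top0.png

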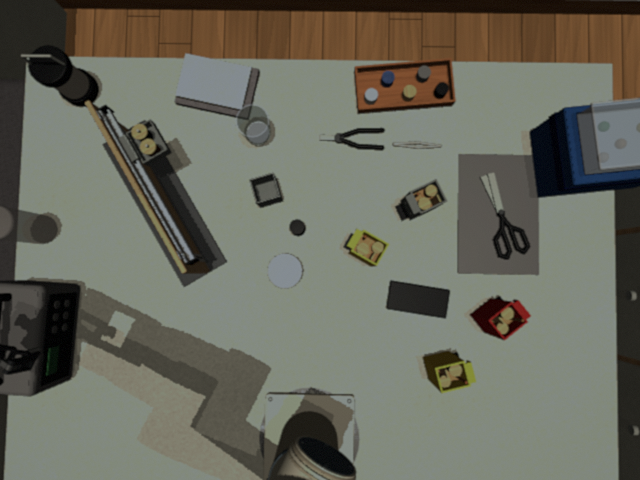

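```bash
python3 - <<'E'
import cv2,numpy as np
t=cv2.imread("pics/top0.png");s=cv2.imread("pics/side0.png")
def g(im): return np.clip(255*(im/255.)**0.6,0,255).astype('uint8')
a=cv2.resize(g(t[160:240,380:460]),(560,560),interpolation=cv2.INTER_CUBIC)
cv2.imwrite("pics/c_bin_top.png",a)
a=cv2.resize(g(s[270:350,380:450]),(490,560),interpolation=cv2.INTER_CUBIC)
cv2.imwrite("pics/c_bin_side.png",a)
cv2.imwrite("pics/c_board_top.png",cv2.resize(g(t[90:290,80:240]),(480,600),interpolation=cv2.INTER_CUBIC))
cv2.imwrite("pics/c_board_side.png",cv2.resize(g(s[70:220,240:370]),(520,600),interpolation=cv2.INTER_CUBIC))
E
```

```text
(no output)
```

View pics/c_bin_top.png

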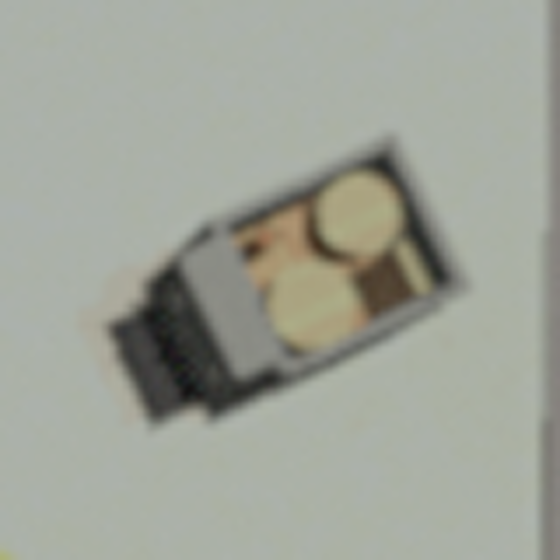

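View pics/c_bin_side.png

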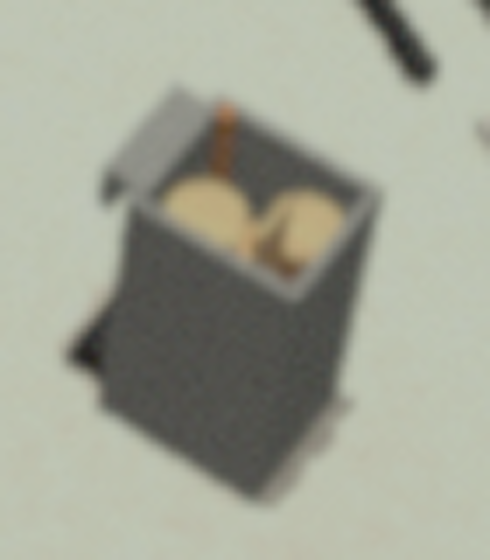

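View pics/c_board_top.png

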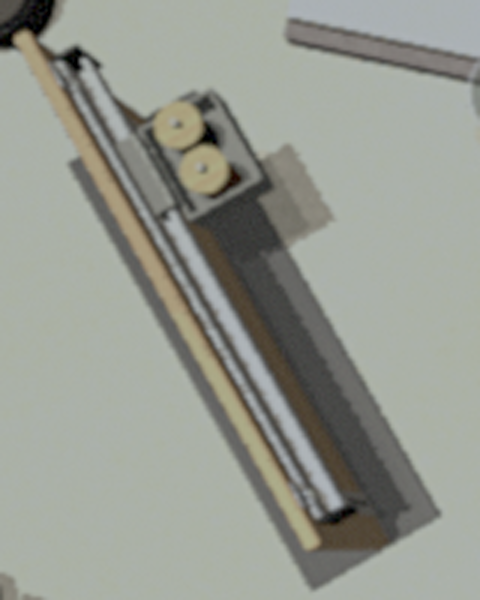

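View pics/c_board_side.png

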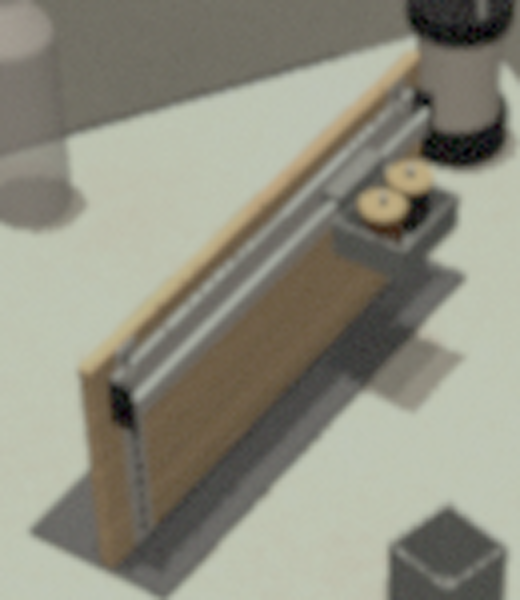

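```bash
cat > h.py <<'E'
import cv2,numpy as np
from plant import env
M={n:env.camera_model(n) for n in("side","top")}
def ray(n,u,v):
    m=M[n];d=np.array([(u-m['cx'])/m['fx'],(v-m['cy'])/m['fy'],1.]);R=m['R']
    return -R.T@m['t'],R.T@d
def onz(n,u,v,z):
    c,d=ray(n,u,v);return c+d*(z-c[2])/d[2]
def proj(n,X):
    m=M[n];p=m['R']@np.asarray(X,float)+m['t'];return np.array([m['fx']*p[0]/p[2]+m['cx'],m['fy']*p[1]/p[2]+m['cy']])
def tri(u1,u2):
    (c1,d1),(c2,d2)=ray("side",*u1),ray("top",*u2)
    A=np.stack([d1,-d2],1);s=np.linalg.lstsq(A,c2-c1,rcond=None)[0]
    a,b=c1+s[0]*d1,c2+s[1]*d2;return (a+b)/2,np.linalg.norm(a-b)
def crop(im,x0,y0,w,h,k,name,pts=()):
    a=np.clip(255*(im[y0:y0+h,x0:x0+w]/255.)**0.6,0,255).astype('uint8')
    a=cv2.resize(a,(w*k,h*k),interpolation=cv2.INTER_CUBIC)
    for i in range(0,w,10): cv2.line(a,(i*k,0),(i*k,6),(0,0,255),1);cv2.putText(a,str(x0+i),(i*k,16),0,.35,(0,0,255))
    for i in range(0,h,10): cv2.line(a,(0,i*k),(6,i*k),(0,0,255),1);cv2.putText(a,str(y0+i),(8,i*k+4),0,.35,(0,0,255))
    for p in pts: cv2.circle(a,tuple(int(round((q+.5)*k)) for q in (p[0]-x0,p[1]-y0)),2,(255,0,255),-1)
    cv2.imwrite(name,a)
E
python3 - <<'E'
from h import *
t=cv2.imread("pics/top0.png");s=cv2.imread("pics/side0.png")
A=[crop(t,80,90,60,60,6,"/tmp/a.png"),crop(t,155,225,60,60,6,"/tmp/b.png"),crop(s,245,140,60,60,6,"/tmp/c.png"),crop(s,310,70,60,60,6,"/tmp/d.png")]
I=[cv2.resize(cv2.imread(f"/tmp/{c}.png"),(400,300) if 0 else (360,360)) for c in"abcd"]
cv2.imwrite("pics/ends_t.png",np.hstack(I[:2]));cv2.imwrite("pics/ends_s.png",np.hstack(I[2:]))
E
```

```text
(no output)
```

View pics/ends_t.png

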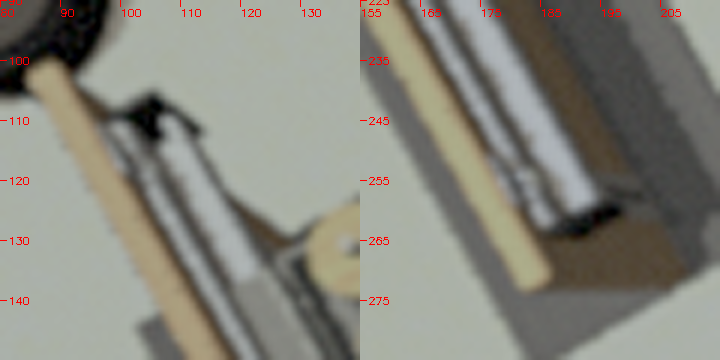

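View pics/ends_s.png

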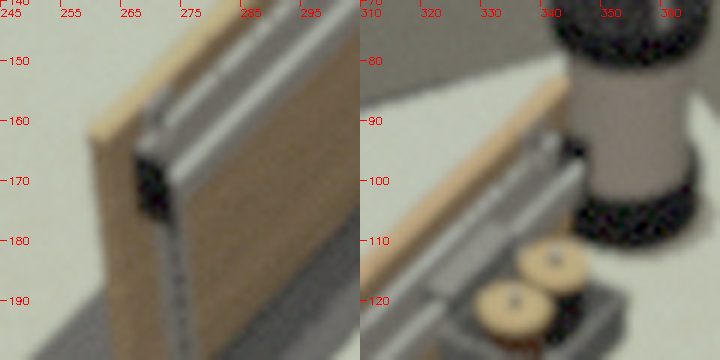

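```bash
python3 - <<'E'
from h import *
for nm,p in dict(nf=(186.6,270.9),nb=(181.2,273.4),ff=(90.3,99.3),fb=(84.2,102.2)).items(): print(nm,onz("top",*p,.2))
t=cv2.imread("pics/top0.png").astype(float)
# profiles perpendicular to front edge in image
a=np.array([90.3,99.3]);b=np.array([186.6,270.9]);d=(b-a)/np.linalg.norm(b-a);n=np.array([d[1],-d[0]])
L=np.linalg.norm(b-a)
print(d,n,L)
o=np.arange(-9,20,0.5)
rows=[]
for f in (0.3,0.4,0.5,0.6,0.7,0.8,0.9):
    seg=[]
    for e in np.arange(-6,7):
        P=a+d*(f*L+e)+o[:,None]*n
        seg.append(cv2.remap(t.astype('float32'),P[:,0].astype('float32')[None],P[:,1].astype('float32')[None],cv2.INTER_LINEAR)[0])
    rows.append(np.mean(seg,0))
rows=np.array(rows)
for i,x in enumerate(o): print(x,[tuple(int(c) for c in r[i]) for r in rows[[0,2,4,6]]])
E
```

```text
nf [0.40339397 0.25135902 0.2       ]
nb [0.39805272 0.26233601 0.2       ]
ff [0.76052601 0.46717245 0.2       ]
fb [0.75412595 0.47981561 0.2       ]
[0.48939239 0.8720637 ] [ 0.8720637  -0.48939239] 196.7746172655406
-9.0 [(49, 51, 50), (49, 51, 51), (54, 56, 56), (54, 57, 57)]
-8.5 [(49, 50, 51), (49, 51, 50), (54, 55, 55), (54, 56, 56)]
-8.0 [(49, 52, 53), (49, 51, 50), (53, 54, 54), (54, 55, 55)]
-7.5 [(51, 57, 60), (50, 53, 54), (52, 54, 55), (53, 55, 55)]
-7.0 [(55, 67, 74), (52, 60, 64), (53, 58, 60), (53, 56, 58)]
-6.5 [(62, 81, 93), (57, 72, 81), (56, 67, 72), (56, 63, 66)]
-6.0 [(69, 95, 111), (65, 87, 100), (64, 84, 90), (61, 75, 81)]
-5.5 [(73, 104, 122), (71, 100, 115), (73, 102, 108), (69, 92, 99)]
-5.0 [(76, 110, 127), (76, 108, 124), (81, 116, 121), (78, 109, 114)]
-4.5 [(77, 112, 129), (77, 111, 128), (86, 124, 128), (85, 122, 125)]
-4.0 [(78, 113, 130), (78, 112, 129), (88, 127, 131), (89, 128, 130)]
-3.5 [(78, 112, 129), (77, 112, 129), (88, 128, 131), (90, 131, 132)]
-3.0 [(76, 110, 127), (76, 110, 128), (88, 127, 131), (90, 131, 132)]
-2.5 [(72, 104, 122), (73,
[... 2170 characters left out ...]
37), (38, 40, 42)]
14.5 [(36, 39, 38), (19, 28, 35), (21, 28, 34), (26, 31, 35)]
15.0 [(37, 41, 40), (19, 28, 36), (18, 27, 34), (20, 27, 33)]
15.5 [(36, 39, 38), (18, 28, 36), (18, 27, 35), (18, 27, 34)]
16.0 [(31, 34, 33), (18, 29, 37), (18, 28, 36), (17, 28, 35)]
16.5 [(25, 27, 26), (18, 29, 37), (18, 29, 37), (18, 28, 36)]
17.0 [(22, 24, 23), (18, 28, 37), (18, 29, 37), (18, 28, 37)]
17.5 [(26, 29, 28), (18, 27, 35), (18, 28, 36), (18, 28, 36)]
18.0 [(36, 41, 41), (17, 26, 33), (17, 27, 35), (17, 27, 35)]
18.5 [(50, 57, 57), (17, 24, 31), (17, 26, 33), (17, 26, 34)]
19.0 [(62, 73, 73), (18, 23, 27), (17, 25, 30), (17, 26, 33)]
19.5 [(72, 86, 87), (19, 22, 25), (18, 23, 27), (18, 25, 31)]
```

```bash
cat >> h.py <<'E'
def samp(im,P):
    P=np.asarray(P,'float32');return cv2.remap(im.astype('float32'),P[:,0][None],P[:,1][None],cv2.INTER_LINEAR)[0]
E
python3 - <<'E'
from h import *
t=cv2.imread("pics/top0.png");s=cv2.imread("pics/side0.png")
for n in M: print(n,"centre",ray(n,0,0)[0])
def edge(im,n,a,b,fr,col,o=np.arange(-4,4,.1),half=3):
    a=np.array(a);b=np.array(b);L=np.linalg.norm(b-a);d=(b-a)/L;nn=np.array([d[1],-d[0]]);out=[]
    for f in fr:
        v=np.mean([samp(im,a+d*(f*L+e)+o[:,None]*nn) for e in np.arange(-half,half+1)],0)@np.array(col)
        g=np.gradient(v); w=np.clip(-g,0,None); w[w<w.max()*.3]=0
        k=np.argmax(w); sl=slice(max(0,k-8),k+9); out.append(a+d*f*L+nn*(w[sl]@o[sl]/w[sl].sum()))
    return np.array(out)
P=edge(t,"top",(90.3,99.3),(186.6,270.9),np.arange(.25,.96,.05),(-1,0,1.5))
W=np.array([onz("top",*p,.2) for p in P]);c=W.mean(0);u=np.linalg.svd(W[:,:2]-c[:2])[2][0];print("top dir",u,"res mm",((W-c)[:,:2]@[u[1],-u[0]]*1000).round(1),c)
# side
P=edge(s,"side",(263,162.3),(345,83),np.arange(.1,.95,.05),(-1,0,1.5),half=2)
W=np.array([onz("side",*p,.2) for p in P]);c2=W.mean(0);u2=np.linalg.svd(W[:,:2]-c2[:2])[2][0];print("side dir",u2,((W-c2)[:,:2]@[u2[1],-u2[0]]*1000).round(1),c2)
print("offset mm", (c2-c)[:2]@np.array([u[1],-u[0]])*1000)
E
```

```text
side centre [ 0.04690582 -0.89971165  1.29631525]
top centre [ 0.40492616 -0.03192811  1.1332181 ]
top dir [-0.85134659 -0.52460364] res mm [-0.1  0.1 -0.1  0.   0.3  0.3  0.1 -0.2 -0.3 -0.3 -0.3 -0.   0.1  0.3
  0.1] [0.54420091 0.33749288 0.2       ]
side dir [0.84986028 0.52700808] [-0.1  0.4  0.1  0.  -0.2 -0.3  0.2 -0.1 -0.1 -0.3  0.   0.1 -0.2  0.5
  0.1 -0.1 -0.1] [0.57028837 0.36760438 0.2       ]
offset mm 11.94974577148349
```

```bash
cat >> h.py <<'E'
ey=np.array([-.8506,-.5258,0]);ey/=np.linalg.norm(ey);ex=np.array([ey[1],-ey[0],0])
_c=np.array([0.54420091,0.33749288,0]);_m=np.array([.582,.3593,0])
B0=_c+ey*((_m-_c)@ey)
def bw(x,y,z): return B0+ex*x/1000+ey*y/1000+np.array([0,0,z/1000])   # board mm -> world
E
python3 - <<'E'
from h import *
print(B0,ex,ey, np.degrees(np.arctan2(ex[1],ex[0])))
I=dict(top=cv2.imread("pics/top0.png"),side=cv2.imread("pics/side0.png"))
z=np.arange(110,230,2.)
for n in I:
    cols=[]
    for y0 in (0,60,120):
        v=np.mean([samp(I[n],[proj(n,bw(-18,y,k)) for k in z]) for y in np.arange(y0-12,y0+13,2)],0).mean(1);cols.append(v)
    print(n);
    for i,k in enumerate(z): print(int(k),[int(c[i]) for c in cols],end='; ')
    print()
E
```

```text
[0.58130298 0.36042759 0.        ] [-0.52580368  0.85060595  0.        ] [-0.85060595 -0.52580368  0.        ] 121.72236240953686
top
110 [27, 26, 26]; 112 [27, 26, 26]; 114 [28, 27, 27]; 116 [28, 27, 27]; 118 [28, 28, 27]; 120 [28, 28, 27]; 122 [28, 28, 28]; 124 [28, 28, 28]; 126 [28, 28, 28]; 128 [27, 28, 28]; 130 [27, 28, 27]; 132 [27, 27, 27]; 134 [27, 27, 27]; 136 [27, 27, 27]; 138 [27, 26, 26]; 140 [27, 26, 26]; 142 [28, 27, 26]; 144 [28, 27, 27]; 146 [30, 28, 28]; 148 [31, 30, 30]; 150 [34, 33, 32]; 152 [39, 36, 36]; 154 [44, 41, 40]; 156 [50, 47, 46]; 158 [58, 55, 53]; 160 [66, 64, 62]; 162 [75, 73, 70]; 164 [84, 84, 80]; 166 [94, 94, 90]; 168 [103, 103, 99]; 170 [112, 112, 108]; 172 [119, 120, 117]; 174 [126, 126, 123]; 176 [131, 132, 129]; 178 [135, 135, 134]; 180 [137, 138, 137]; 182 [139, 139, 139]; 184 [139, 140, 140]; 186 [140, 141, 140]; 188 [140, 140, 140]; 190 [139, 140, 139]; 192 [137, 138, 138]; 194 [135, 137, 136]; 196 [132, 134, 134]; 198 [128, 130, 130]; 200 [123, 126, 125]; 202 [116, 119, 119]; 204 [108, 112, 112]; 206 [99, 104, 103]; 208 [89, 94, 94]; 210 [79,
[... 575 characters left out ...]
54 [54, 55, 54]; 156 [56, 57, 56]; 158 [58, 59, 58]; 160 [61, 62, 62]; 162 [67, 68, 68]; 164 [75, 78, 79]; 166 [86, 91, 92]; 168 [97, 103, 105]; 170 [104, 112, 115]; 172 [106, 115, 117]; 174 [102, 111, 113]; 176 [94, 102, 104]; 178 [84, 90, 91]; 180 [73, 78, 78]; 182 [66, 69, 68]; 184 [61, 63, 62]; 186 [58, 60, 59]; 188 [58, 58, 58]; 190 [58, 58, 58]; 192 [59, 59, 59]; 194 [63, 60, 62]; 196 [69, 64, 68]; 198 [79, 72, 78]; 200 [91, 81, 89]; 202 [100, 88, 98]; 204 [104, 91, 102]; 206 [100, 89, 100]; 208 [90, 82, 91]; 210 [77, 72, 79]; 212 [65, 61, 66]; 214 [55, 53, 56]; 216 [49, 49, 49]; 218 [48, 48, 47]; 220 [51, 49, 49]; 222 [57, 54, 55]; 224 [66, 63, 66]; 226 [77, 75, 79]; 228 [89, 88, 92];
```

```bash
python3 - <<'E'
from h import *
t=cv2.imread("pics/top0.png");s=cv2.imread("pics/side0.png")
crop(t,392,170,60,50,12,"pics/bt2.png");crop(s,385,275,58,50,12,"pics/bs2.png")
E
```

```text
(no output)
```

View pics/bt2.png

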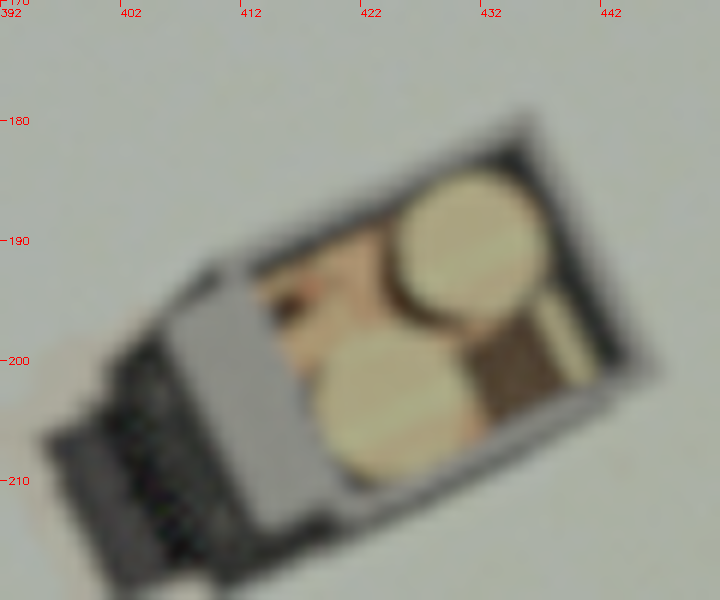

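View pics/bs2.png

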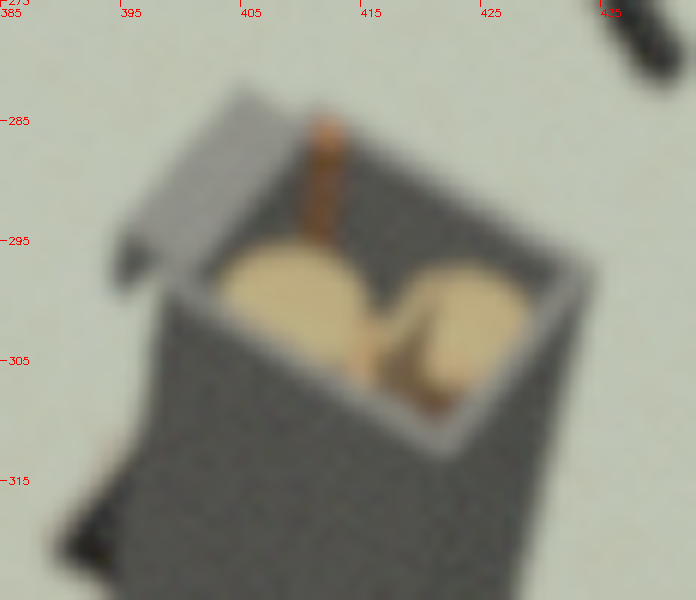

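```bash
python3 - <<'E'
from h import *
def fit(n,d):
    b=np.array([k for k in d],float);w=np.array([onz(n,*v,.13)[:2]*1000 for v in d.values()])
    bc,wc=b.mean(0),w.mean(0);H=(b-bc).T@(w-wc);th=np.arctan2(H[0,1]-H[1,0],H[0,0]+H[1,1])
    R=np.array([[np.cos(th),-np.sin(th)],[np.sin(th),np.cos(th)]]);o=wc-R@bc
    print(n,"yaw",np.degrees(th),"origin",o.round(1),"res",(w-(b@R.T+o)).round(1).tolist())
fit("top",{(-33,28):(446.1,200.5),(-33,-28):(435.7,179.1),(46.5,-22):(405.3,196.9),(46.5,22):(413.9,213.7),(33,28):(419.9,213.3),(33,-28):(409.9,192)})
fit("side",{(-33,28):(421.9,312.5),(-33,-28):(433.9,296.6),(46.5,-22):(404.5,281.9),(46.5,22):(395.2,294.1),(33,28):(398.5,298.7)})
# spools etc
for p in [(139.8,161.2),(169.6,151.3),(168,152)]:
    for z in (.15,.165): 
        w=onz("top",*p,z)-B0; print(p,z,(w@ex*1000).round(),(w@ey*1000).round())
for n,p in {"pot":(266,190),"tumbler":(254,130),"spool":(297,228),"tin":(285,271),"phone":(418,299),"pliers":(350,139)}.items(): print(n,onz("top",*p,.05).round(3))
E
```

```text
top yaw 116.94957133844957 origin [ 578.6 -259.2] res [[1.0, 2.2], [-1.4, 0.0], [-0.9, -1.1], [1.1, -0.4], [1.4, 1.1], [-1.3, -1.8]]
side yaw 117.51468429897297 origin [ 577.3 -259.9] res [[-0.4, 1.2], [-1.9, 1.0], [-0.1, -0.3], [1.5, -1.0], [1.0, -0.9]]
(139.8, 161.2) 0.15 -17.0 -61.0
(139.8, 161.2) 0.165 -21.0 -55.0
(169.6, 151.3) 0.15 -85.0 -47.0
(169.6, 151.3) 0.165 -87.0 -40.0
(168, 152) 0.15 -81.0 -47.0
(168, 152) 0.165 -83.0 -41.0
pot [0.601 0.112 0.05 ]
tumbler [0.747 0.144 0.05 ]
spool [0.511 0.035 0.05 ]
tin [0.407 0.062 0.05 ]
phone [ 0.347 -0.255  0.05 ]
pliers [ 0.729 -0.088  0.05 ]
```

Call:
carry_out([
  [0,0,0,-12,0.112],
  [0,0,0,-12,0.112],
  [0,0,0,-12,0.112],
  [0,0,0,-12,0.112],
  [0,0,0,0,0.112],
], squeeze=40)

```text
t: 0.52
position: [0.258, 0.5703, 0.3036]
ee_rot: [-1.493, -2.764, -0.005]
contact_force: [0.7, 0.0, 0.5]
gripper_width: 0.0853
```

```bash
cat >> h.py <<'E'
from scipy.spatial.transform import Rotation as Rn
def to(p,yaw=None):
    s=env.state();R=Rn.from_rotvec(s['ee_rot']).as_matrix();d=R.T@(np.asarray(p)-s['position'])*1000
    cy=np.degrees(np.arctan2(R[1,0],R[0,0]))
    print("t%.2f pos"%s['t'],s['position'].round(4),"yaw%.2f tilt%.2f"%(cy,np.degrees(np.arccos(-R[2,2]))),"F",s['contact_force'].round(1),"T",s['torque'].round(2),"w%.4f"%s['gripper_width'])
    print("tool shift mm",d.round(1),"turn rad",None if yaw is None else round(np.radians(cy-yaw),4))
E
python3 -c "
from h import *
to((.578,-.2595,.253),117.2)"
```

```text
t0.52 pos [0.258  0.5703 0.3036] yaw123.26 tilt0.18 F [0.7 0.  0.5] T [ 0.03  0.01 -0.04] w0.0853
tool shift mm [-869.5 -187.6   48.6] turn rad 0.1057
```

Call:
carry_out([
  [0,0,0,0,0.106],
  [0,-38,-12,0,0],
  [0,-38,-12,0,0],
  [0,-38,-12,0,0],
  [0,-38,-12,0,0],
])

```text
t: 0.93
position: [0.2848, 0.4106, 0.3007]
ee_rot: [1.629, 2.686, -0.002]
contact_force: [0.7, 0.3, 1.0]
gripper_width: 0.0855
```

Call:
carry_out([
  [0,-38,-12,0,0],
  [0,-38,-12,0,0],
  [0,-38,-12,0,0],
  [0,-38,-12,0,0],
  [0,-38,-12,0,0],
])

```text
t: 1.35
position: [0.3193, 0.2144, 0.3012]
ee_rot: [1.629, 2.686, -0.0]
contact_force: [0.8, 0.3, -0.1]
gripper_width: 0.0854
```

```bash
python3 -c "
from h import *
to((.578,-.2595,.253),117.2)"
```

```text
t1.35 pos [0.3193 0.2144 0.3012] yaw117.54 tilt0.01 F [ 0.8  0.3 -0.1] T [ 0.01  0.   -0.06] w0.0854
tool shift mm [-539.8   10.3   48.2] turn rad 0.006
```

Call:
carry_out([
  [0,-38,1,0,0.006],
  [0,-38,1,0,0],
  [0,-38,1,0,0],
  [0,-38,1,0,0],
  [0,-38,1,0,0],
])

```text
t: 1.77
position: [0.4113, 0.0476, 0.3014]
ee_rot: [1.638, 2.681, 0.0]
contact_force: [0.8, 0.7, 1.1]
gripper_width: 0.0854
```

Call:
carry_out([
  [0,-38,1,0,0],
  [0,-38,1,0,0],
  [0,-38,1,0,0],
  [0,-38,1,0,0],
  [0,-38,1,0,0],
])

```text
t: 2.18
position: [0.5025, -0.1192, 0.301]
ee_rot: [-1.638, -2.68, 0.0]
contact_force: [1.1, -0.2, 0.1]
gripper_width: 0.0852
```

Call:
carry_out([
  [0,-38,0,0,0],
  [0,-38,0,0,0],
  [0,-38,0,0,0],
  [0,0,0,0,0],
])

```text
t: 2.52
position: [0.5566, -0.224, 0.3009]
ee_rot: [1.641, 2.676, -0.002]
contact_force: [-0.3, -0.3, -0.0]
gripper_width: 0.0851
```

```bash
python3 -c "
from h import *
to((.578,-.2595,.253),117.2)
t=env.capture('top');s=env.capture('side')
cv2.imwrite('pics/top1.png',t[:,:,::-1]);cv2.imwrite('pics/side1.png',s[:,:,::-1])
crop(t[:,:,::-1],370,150,100,90,6,'pics/c1t.png');crop(s[:,:,::-1],370,210,90,120,5,'pics/c1s.png')"
```

```text
t2.52 pos [ 0.5566 -0.224   0.3009] yaw116.97 tilt0.17 F [-0.3 -0.3 -0. ] T [-0.01 -0.   -0.02] w0.0851
tool shift mm [-41.2   2.9  48. ] turn rad -0.004
```

View pics/c1t.png

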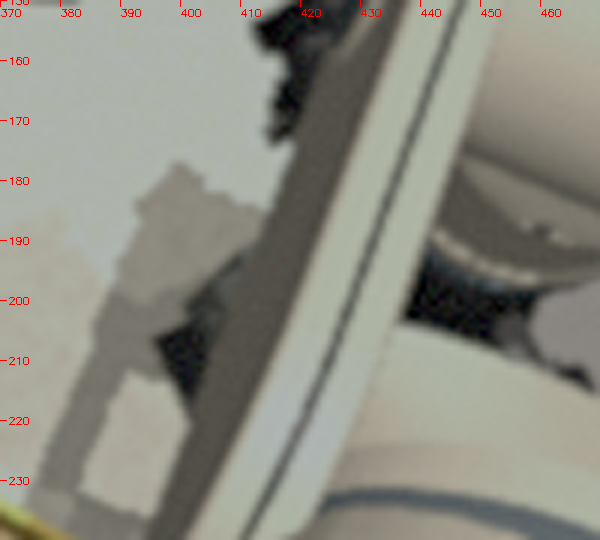

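View pics/c1s.png

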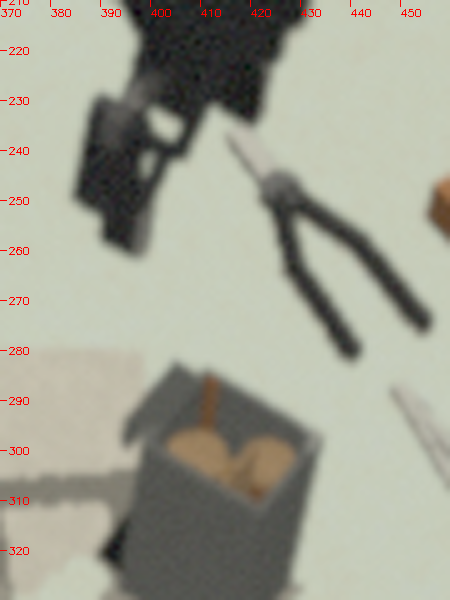

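Call:
carry_out([
  [0,-41,3,0,0],
  [0,0,0,0,0],
  [0,0,0,35,0],
  [0,0,0,35,0],
  [0,0,0,0,0],
])

```text
t: 3.03
position: [0.5716, -0.251, 0.225]
ee_rot: [-1.631, -2.672, 0.002]
contact_force: [-1.4, 0.7, -0.4]
gripper_width: 0.0854
```

```bash
python3 -c "
from h import *
to((.578,-.2595,.120),117.2)
s=env.capture('side')
crop(s[:,:,::-1],370,230,90,110,5,'pics/c2s.png')"
```

```text
t3.03 pos [ 0.5716 -0.251   0.225 ] yaw117.20 tilt0.66 F [-1.4  0.7 -0.4] T [ 0.07  0.05 -0.07] w0.0854
tool shift mm [-11.5   2.5 104.8] turn rad -0.0
```

View pics/c2s.png

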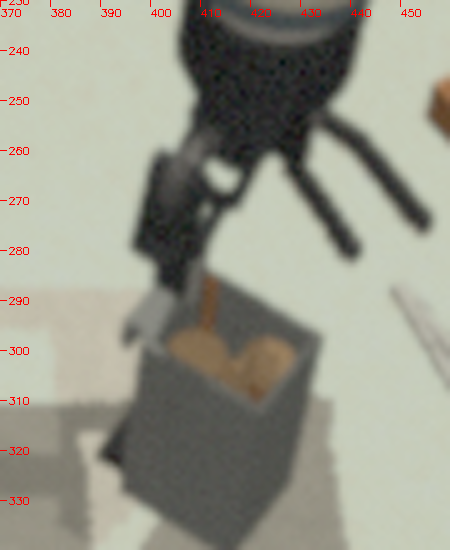

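Call:
carry_out([
  [0,0,0,0,0],
  [0,0,0,0,0],
])

```text
t: 3.25
position: [0.5767, -0.2536, 0.2336]
ee_rot: [1.635, 2.679, 0.001]
contact_force: [0.1, -0.1, 0.7]
gripper_width: 0.085
```

```bash
python3 -c "
from h import *
to((.578,-.2595,.120),117.2)"
```

```text
t3.25 pos [ 0.5767 -0.2536  0.2336] yaw117.20 tilt0.17 F [ 0.1 -0.1  0.7] T [-0.02  0.    0.02] w0.0850
tool shift mm [ -5.5  -1.8 113.6] turn rad -0.0
```

Call:
carry_out([
  [0,-5.5,-2,0,0],
  [0,0,0,18,0],
  [0,0,0,18,0],
  [0,0,0,18,0],
  [0,0,0,0,0],
])

```text
t: 3.67
position: [0.5753, -0.2593, 0.1757]
ee_rot: [-1.636, -2.678, 0.001]
contact_force: [-1.8, 0.2, -0.3]
gripper_width: 0.0854
```

Call:
carry_out([
  [0,0,0,0,0],
])

```text
t: 3.75
position: [0.5766, -0.2599, 0.178]
ee_rot: [1.638, 2.681, -0.0]
contact_force: [-0.6, -0.6, -0.1]
gripper_width: 0.0855
```

```bash
python3 -c "
from h import *
to((.578,-.2595,.120),117.2)
s=env.capture('side')
crop(s[:,:,::-1],370,230,90,110,5,'pics/c3s.png')"
```

```text
t3.75 pos [ 0.5766 -0.2599  0.178 ] yaw117.15 tilt0.01 F [-0.6 -0.6 -0.1] T [ 0.   -0.08 -0.04] w0.0855
tool shift mm [-0.3  1.4 58. ] turn rad -0.0008
```

View pics/c3s.png

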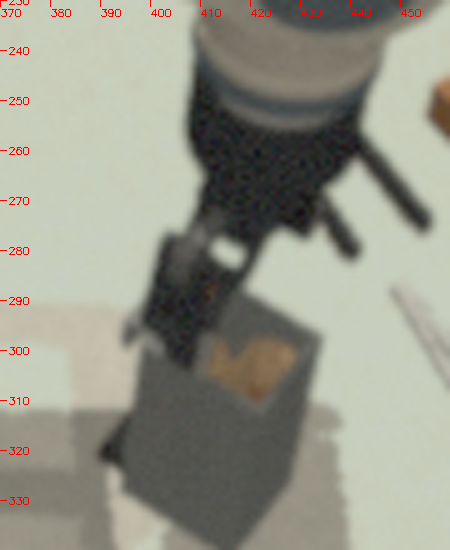

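Call:
carry_out([
  [0,0,1,12,0],
  [0,0,0,12,0],
  [0,0,0,0,0],
])

```text
t: 4.05
position: [0.5762, -0.2586, 0.1513]
ee_rot: [-1.636, -2.679, 0.0]
contact_force: [-0.4, -0.5, 0.5]
gripper_width: 0.0854
```

Call:
carry_out([
  [0,0,0,12,0],
  [0,0,0,12,0],
  [0,0,0,9,0],
  [0,0,0,0,0],
  [0,0,0,0,0],
])

```text
t: 4.47
position: [0.5768, -0.2588, 0.1192]
ee_rot: [-1.637, -2.679, 0.0]
contact_force: [-0.1, -0.6, 0.5]
gripper_width: 0.0856
```

```bash
python3 -c "
from h import *
to((.578,-.2595,.120),117.2)
s=env.capture('side')
crop(s[:,:,::-1],370,250,90,110,5,'pics/c4s.png')"
```

```text
t4.47 pos [ 0.5768 -0.2588  0.1192] yaw117.16 tilt0.11 F [-0.1 -0.6  0.5] T [0.01 0.02 0.02] w0.0856
tool shift mm [-1.2  0.8 -0.8] turn rad -0.0007
```

View pics/c4s.png

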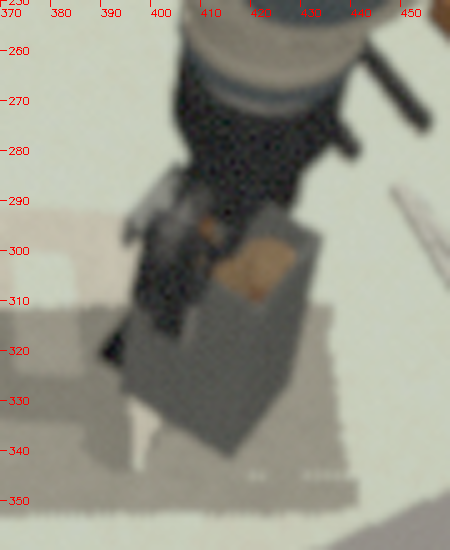

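Call:
carry_out([
  [70,0,0,0,0],
  [140,0,0,0,0],
  [255,0,0,0,0],
  [255,0,0,0,0],
  [255,0,0,0,0],
], squeeze=45)

```text
t: 4.93
position: [0.5781, -0.2594, 0.1212]
ee_rot: [1.637, 2.679, 0.001]
contact_force: [1.7, 0.8, 4.1]
gripper_width: 0.0555
```

Call:
carry_out([
  [255,0,0,0,0],
  [255,0,0,0,0],
])

```text
t: 5.1
position: [0.5781, -0.2593, 0.1212]
ee_rot: [1.637, 2.679, 0.001]
contact_force: [1.3, 0.1, 6.1]
gripper_width: 0.0552
```

```bash
python3 -c "
from h import *
to((.578,-.2595,.120),117.2)
s=env.capture('side')
crop(s[:,:,::-1],370,250,90,110,5,'pics/c5s.png')"
```

```text
t5.10 pos [ 0.5781 -0.2593  0.1212] yaw117.16 tilt0.12 F [1.3 0.1 6.1] T [ 0.15 -0.24 -0.01] w0.0552
tool shift mm [-0.1 -0.2  1.2] turn rad -0.0007
```

View pics/c5s.png

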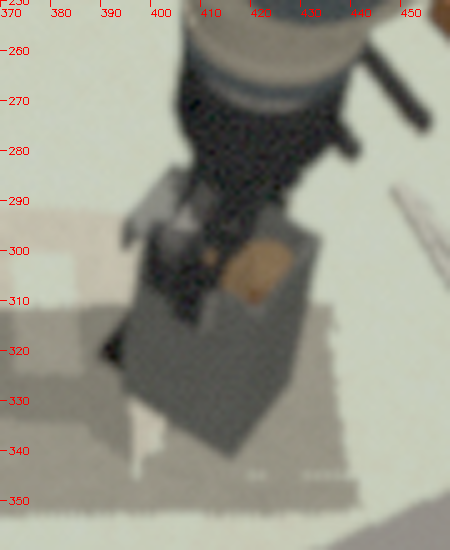

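Call:
carry_out([
  [255,0,0,-3,0],
  [255,0,0,-5,0],
  [255,0,0,-8,0],
  [255,0,0,0,0],
  [255,0,0,0,0],
])

```text
t: 5.57
position: [0.5774, -0.2592, 0.1368]
ee_rot: [1.637, 2.68, 0.0]
contact_force: [-1.1, 0.2, -2.7]
gripper_width: 0.055
```

```bash
python3 -c "
from h import *
to((.578,-.2595,.28),117.2)
s=env.capture('side')
crop(s[:,:,::-1],370,240,90,110,5,'pics/c6s.png')"
```

```text
t5.57 pos [ 0.5774 -0.2592  0.1368] yaw117.16 tilt0.05 F [-1.1  0.2 -2.7] T [-0.03 -0.03  0.06] w0.0550
tool shift mm [  -0.6    0.5 -143.2] turn rad -0.0008
```

View pics/c6s.png

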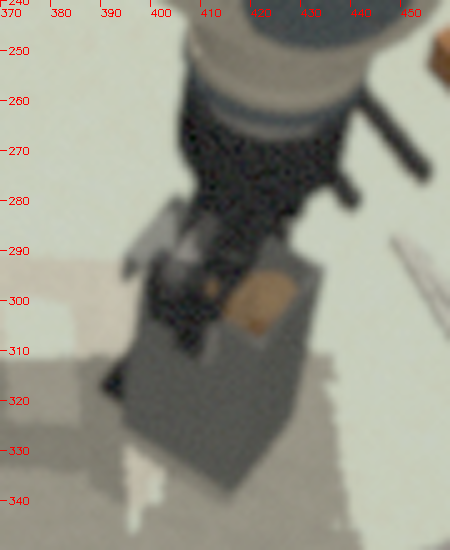

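Call:
carry_out([
  [255,0,0,-18,0],
  [255,0,0,-25,0],
  [255,0,0,-25,0],
  [255,0,0,-25,0],
  [255,0,0,-12,0],
])

```text
t: 6.03
position: [0.5782, -0.2596, 0.2442]
ee_rot: [1.636, 2.678, 0.001]
contact_force: [1.0, -0.4, -1.1]
gripper_width: 0.0554
```

Call:
carry_out([
  [255,0,0,0,-0.04],
  [255,0,0,0,-0.04],
  [255,0,0,0,0],
  [255,0,0,0,0],
])

```text
t: 6.37
position: [0.5768, -0.2589, 0.2405]
ee_rot: [-1.53, -2.742, 0.0]
contact_force: [-0.2, -0.7, -2.9]
gripper_width: 0.0554
```

```bash
python3 -c "
from h import *
p=bw(-110,45,241.2); print(p)
to(p,121.72)"
```

```text
[0.60086411 0.24319977 0.2412    ]
t6.37 pos [ 0.5768 -0.2589  0.2405] yaw121.67 tilt0.08 F [-0.2 -0.7 -2.9] T [-0.01  0.05 -0.03] w0.0554
tool shift mm [ 4.147e+02  2.841e+02 -4.000e-01] turn rad -0.0008
```

Call:
carry_out([
  [255,10,7,0,0],
  [255,20,14,0,0],
  [255,24,16,0,0],
  [255,24,16,0,0],
  [255,24,16,0,0],
])

```text
t: 6.78
position: [0.5818, -0.1342, 0.2407]
ee_rot: [-1.531, -2.742, 0.0]
contact_force: [0.4, 0.6, -2.8]
gripper_width: 0.055
```

Call:
carry_out([
  [255,24,16,0,0],
  [255,24,16,0,0],
  [255,24,16,0,0],
  [255,24,16,0,0],
  [255,24,16,0,0],
])

```text
t: 7.2
position: [0.5866, 0.0102, 0.2409]
ee_rot: [-1.53, -2.743, 0.0]
contact_force: [0.3, 0.1, -2.3]
gripper_width: 0.0554
```

Call:
carry_out([
  [255,24,16,0,0],
  [255,24,16,0,0],
  [255,24,16,0,0],
  [255,24,16,0,0],
  [255,20,14,0,0],
])

```text
t: 7.62
position: [0.5916, 0.1503, 0.2408]
ee_rot: [-1.529, -2.743, 0.0]
contact_force: [0.2, -0.8, -2.4]
gripper_width: 0.0556
```

Call:
carry_out([
  [255,20,14,0,0],
  [255,20,14,0,0],
  [255,10,7,0,0],
  [255,0,0,0,0],
  [255,0,0,0,0],
])

```text
t: 8.03
position: [0.5954, 0.2091, 0.2408]
ee_rot: [-1.527, -2.745, 0.002]
contact_force: [-0.3, -0.4, -2.8]
gripper_width: 0.0554
```

```bash
python3 -c "
from h import *
p=bw(-110,45,241.2)
to(p,121.72)
t=env.capture('top');s=env.capture('side')
crop(t[:,:,::-1],100,100,160,120,5,'pics/c7t.png');crop(s[:,:,::-1],240,70,160,120,5,'pics/c7s.png')"
```

```text
t8.03 pos [0.5954 0.2091 0.2408] yaw121.81 tilt0.07 F [-0.3 -0.4 -2.8] T [-0.08  0.02  0.02] w0.0554
tool shift mm [26.1 22.6 -0.5] turn rad 0.0015
```

View pics/c7t.png

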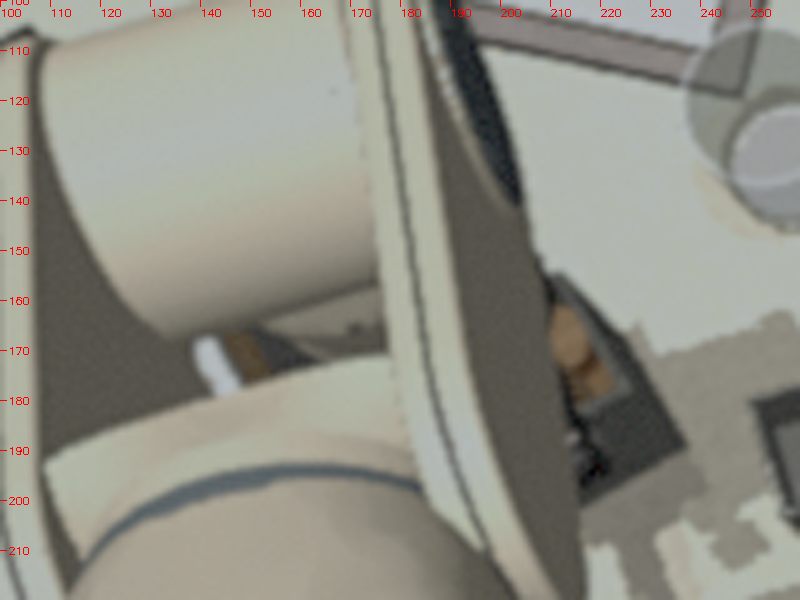

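View pics/c7s.png

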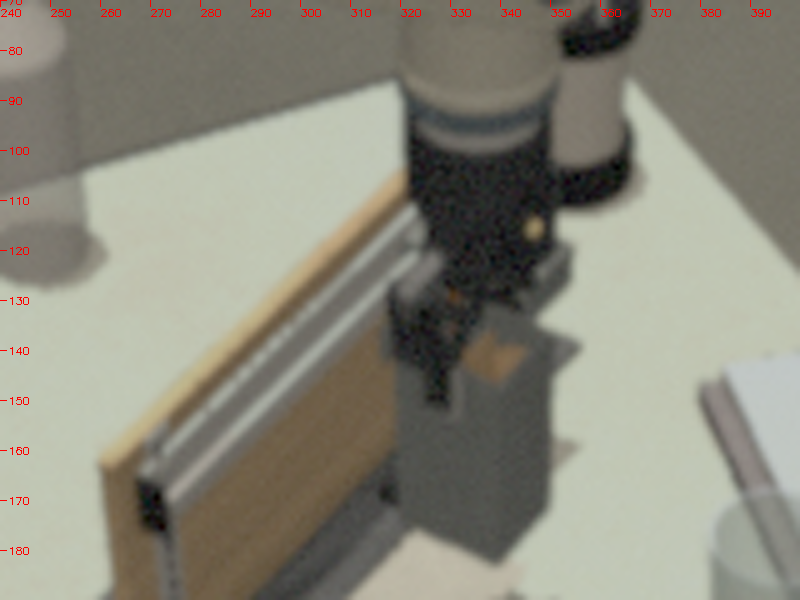

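Call:
carry_out([
  [255,8,8,0,0],
  [255,16,9,0,0],
  [255,16,0,10,0],
  [255,0,0,14,0],
  [255,0,0,14,0],
])

```text
t: 8.55
position: [0.5886, 0.2526, 0.2026]
ee_rot: [1.528, 2.745, 0.0]
contact_force: [0.2, -0.8, -2.6]
gripper_width: 0.0555
```

Call:
carry_out([
  [255,8,0,0,0],
  [255,0,0,0,0],
  [255,0,0,0,0],
])

```text
t: 8.8
position: [0.5849, 0.259, 0.2036]
ee_rot: [1.529, 2.745, 0.0]
contact_force: [-0.0, -0.7, -2.8]
gripper_width: 0.0554
```

```bash
python3 -c "
from h import *
p=bw(-52,50,201.2)
to(p,121.72)
s=env.capture('side')
crop(s[:,:,::-1],260,70,110,120,5,'pics/c8s.png')"
```

```text
t8.80 pos [0.5849 0.259  0.2036] yaw121.77 tilt0.01 F [-0.  -0.7 -2.8] T [-0.01  0.05  0.01] w0.0554
tool shift mm [36.2  0.3  2.4] turn rad 0.0008
```

View pics/c8s.png

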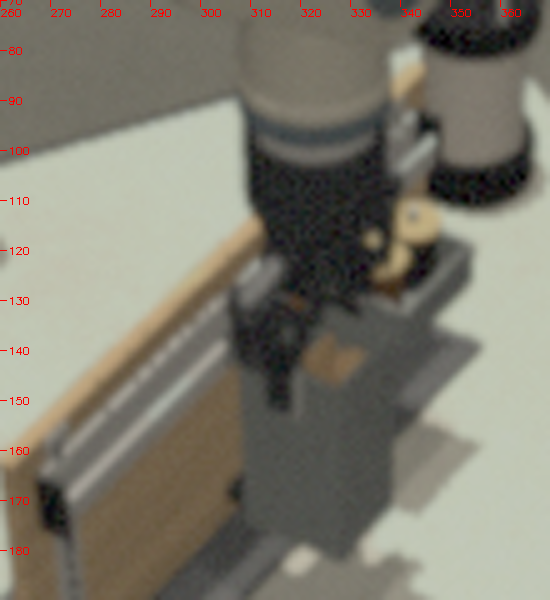

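Call:
carry_out([
  [255,8,0,0,0],
  [255,10,0,0,0],
  [255,8,0,0,0],
  [255,4,0,0,0],
  [255,0,0,0,0],
])

```text
t: 9.27
position: [0.5687, 0.2852, 0.2036]
ee_rot: [-1.527, -2.745, -0.001]
contact_force: [-0.7, -0.3, -2.4]
gripper_width: 0.0556
```

```bash
cat >> h.py <<'E'
def bs():
    s=env.state();R=Rn.from_rotvec(s['ee_rot']).as_matrix();d=s['position']-B0
    print("t%.2f board xyz %.1f %.1f %.1f"%(s['t'],d@ex*1e3,d@ey*1e3,d[2]*1e3),"base z %.1f"%(d[2]*1e3-121.2),"F into-board %.1f along %.1f up %.1f"%(s['contact_force']@ex,s['contact_force']@ey,s['contact_force'][2]),"Ty(board) %.2f Tx %.2f Tz %.2f"%(s['torque']@ey,s['torque']@ex,s['torque'][2]),"yaw %.2f pitch(x)%.2f roll %.2f"%(np.degrees(np.arctan2(R[1,0],R[0,0])),np.degrees(R[2,0]),np.degrees(R[2,1])),"w%.4f"%s['gripper_width'])
E
python3 -c "
from h import *
bs()"
```

```text
t9.27 board xyz -57.4 50.3 203.6 base z 82.4 F into-board 0.1 along 0.7 up -2.4 Ty(board) 0.04 Tx -0.07 Tz -0.02 yaw 121.82 pitch(x)0.01 roll 0.02 w0.0556
```

Call:
carry_out([
  [255,2,0,0,0],
  [255,0,0,0,0],
  [255,0,0,0,0],
])

```text
t: 9.52
position: [0.5684, 0.2856, 0.2033]
ee_rot: [1.529, 2.744, -0.0]
contact_force: [-1.1, -0.1, -2.3]
gripper_width: 0.0552
```

Call:
carry_out([
  [255,1,0,0,0],
  [255,0,0,0,0],
  [255,0,0,0,0],
])

```text
t: 9.77
position: [0.5679, 0.2863, 0.2033]
ee_rot: [-1.53, -2.744, 0.0]
contact_force: [0.2, -0.4, -2.6]
gripper_width: 0.0547
```

Call:
carry_out([
  [255,1,0,0,0],
  [255,0,0,0,0],
  [255,0,0,0,0],
])

```text
t: 10.02
position: [0.5673, 0.2874, 0.2033]
ee_rot: [1.529, 2.744, -0.0]
contact_force: [0.2, 0.7, -2.1]
gripper_width: 0.0554
```

```bash
python3 -c "
from h import *
bs()"
```

```text
t10.02 board xyz -54.8 50.3 203.3 base z 82.1 F into-board 0.5 along -0.6 up -2.1 Ty(board) 0.00 Tx -0.00 Tz 0.06 yaw 121.74 pitch(x)-0.00 roll -0.00 w0.0554
```

Call:
carry_out([
  [255,1,0,0,0],
  [255,0,0,0,0],
  [255,0,0,0,0],
])

```text
t: 10.27
position: [0.5667, 0.2883, 0.2033]
ee_rot: [1.529, 2.744, -0.0]
contact_force: [-0.3, 0.0, -2.5]
gripper_width: 0.0553
```

```bash
python3 -c "
from h import *
bs()"
```

```text
t10.27 board xyz -53.7 50.3 203.3 base z 82.1 F into-board 0.2 along 0.2 up -2.5 Ty(board) -0.03 Tx -0.03 Tz -0.03 yaw 121.75 pitch(x)-0.00 roll -0.00 w0.0553
```

Call:
carry_out([
  [255,1,0,0,0],
  [255,0,0,0,0],
  [255,0,0,0,0],
])

```text
t: 10.52
position: [0.5662, 0.2891, 0.2033]
ee_rot: [-1.529, -2.744, 0.0]
contact_force: [0.3, -0.3, -2.9]
gripper_width: 0.0551
```

```bash
python3 -c "
from h import *
bs()"
```

```text
t10.52 board xyz -52.7 50.4 203.3 base z 82.1 F into-board -0.4 along -0.1 up -2.9 Ty(board) 0.04 Tx 0.05 Tz -0.03 yaw 121.74 pitch(x)-0.00 roll -0.00 w0.0551
```

Call:
carry_out([
  [255,1,0,0,0],
  [255,0,0,0,0],
  [255,0,0,0,0],
])

```text
t: 10.77
position: [0.5657, 0.29, 0.2033]
ee_rot: [-1.529, -2.744, 0.0]
contact_force: [0.8, 0.1, -2.4]
gripper_width: 0.0554
```

```bash
python3 -c "
from h import *
bs()"
```

```text
t10.77 board xyz -51.7 50.3 203.3 base z 82.1 F into-board -0.3 along -0.7 up -2.4 Ty(board) 0.11 Tx 0.01 Tz -0.01 yaw 121.74 pitch(x)0.00 roll -0.00 w0.0554
```

Call:
carry_out([
  [255,1,0,0,0],
  [255,0,0,0,0],
  [255,0,0,0,0],
])

```text
t: 11.02
position: [0.5652, 0.2908, 0.2033]
ee_rot: [1.529, 2.744, 0.0]
contact_force: [-0.2, -0.8, -2.5]
gripper_width: 0.0553
```

```bash
python3 -c "
from h import *
bs()"
```

```text
t11.02 board xyz -50.7 50.3 203.3 base z 82.1 F into-board -0.6 along 0.6 up -2.5 Ty(board) 0.05 Tx 0.00 Tz -0.01 yaw 121.74 pitch(x)0.00 roll 0.00 w0.0553
```

Call:
carry_out([
  [255,1,0,0,0],
  [255,0,0,0,0],
  [255,0,0,0,0],
])

```text
t: 11.27
position: [0.5648, 0.2915, 0.2034]
ee_rot: [1.529, 2.744, -0.0]
contact_force: [0.3, -2.1, -2.2]
gripper_width: 0.0553
```

```bash
python3 -c "
from h import *
bs()
s=env.capture('side')[:,:,::-1]
cv2.imwrite('pics/side9.png',s);crop(s,270,90,80,100,6,'pics/c9s.png')
bs()"
```

```text
t11.27 board xyz -50.0 50.3 203.4 base z 82.2 F into-board -2.0 along 0.8 up -2.2 Ty(board) 0.49 Tx 0.05 Tz 0.02 yaw 121.75 pitch(x)-0.03 roll 0.01 w0.0553
t11.32 board xyz -50.0 50.3 203.4 base z 82.2 F into-board -2.1 along 0.1 up -2.6 Ty(board) 0.59 Tx 0.01 Tz -0.03 yaw 121.75 pitch(x)-0.03 roll 0.01 w0.0551
```

View pics/c9s.png

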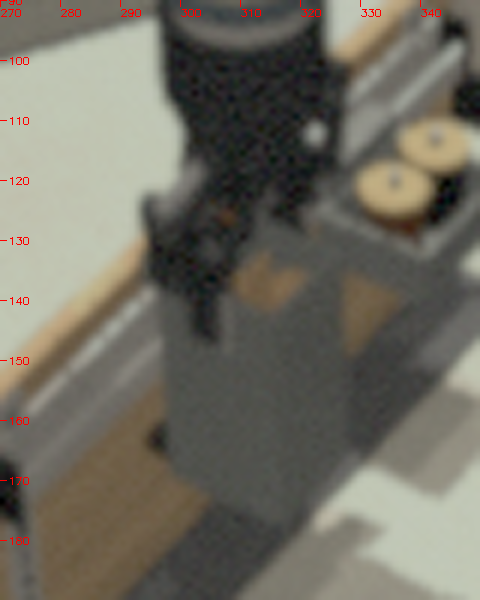

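Call:
carry_out([
  [255,-0.6,0,0,0],
  [255,0,0,4,0],
  [255,0,0,4,0],
  [255,0,0,4,0],
  [255,0,0,0,0],
])

```text
t: 11.73
position: [0.5644, 0.2909, 0.1901]
ee_rot: [-1.529, -2.743, 0.002]
contact_force: [-0.3, -0.8, -2.8]
gripper_width: 0.0551
```

```bash
python3 -c "
from h import *
bs()"
```

```text
t11.73 board xyz -50.3 50.9 190.1 base z 68.9 F into-board -0.5 along 0.6 up -2.8 Ty(board) 0.24 Tx 0.03 Tz -0.01 yaw 121.74 pitch(x)0.01 roll -0.09 w0.0551
```

Call:
carry_out([
  [255,0,0,0,0],
  [255,0,0,2,0],
  [255,0,0,2,0],
  [255,0,0,0,0],
  [255,0,0,0,0],
])

```text
t: 12.15
position: [0.5649, 0.2911, 0.1872]
ee_rot: [-1.529, -2.744, 0.0]
contact_force: [0.7, -1.0, -2.6]
gripper_width: 0.0556
```

```bash
python3 -c "
from h import *
bs()"
```

```text
t12.15 board xyz -50.3 50.4 187.2 base z 66.0 F into-board -1.2 along -0.1 up -2.6 Ty(board) 0.23 Tx -0.04 Tz 0.01 yaw 121.74 pitch(x)0.00 roll -0.01 w0.0556
```

Call:
carry_out([
  [255,-0.3,0,2,0],
  [255,0,0,2,0],
  [255,0,0,1.5,0],
  [255,0,0,0,0],
  [255,0,0,0,0],
])

```text
t: 12.57
position: [0.565, 0.2909, 0.1816]
ee_rot: [-1.529, -2.744, 0.0]
contact_force: [-0.5, 0.0, -2.5]
gripper_width: 0.0551
```

```bash
python3 -c "
from h import *
bs()"
```

```text
t12.57 board xyz -50.6 50.5 181.6 base z 60.4 F into-board 0.2 along 0.4 up -2.5 Ty(board) -0.02 Tx -0.00 Tz -0.04 yaw 121.74 pitch(x)0.01 roll -0.02 w0.0551
```

Call:
carry_out([
  [255,0,0,1,0],
  [255,0,0,1,0],
  [255,0,0,0,0],
])

```text
t: 12.82
position: [0.565, 0.2908, 0.1796]
ee_rot: [-1.529, -2.744, 0.0]
contact_force: [-0.2, -0.3, -2.1]
gripper_width: 0.0556
```

```bash
python3 -c "
from h import *
bs()
s=env.capture('side')[:,:,::-1]
crop(s,270,90,80,100,6,'pics/c10s.png')"
```

```text
t12.82 board xyz -50.6 50.5 179.6 base z 58.4 F into-board -0.2 along 0.4 up -2.1 Ty(board) 0.03 Tx 0.01 Tz 0.02 yaw 121.74 pitch(x)0.00 roll -0.02 w0.0556
```

View pics/c10s.png

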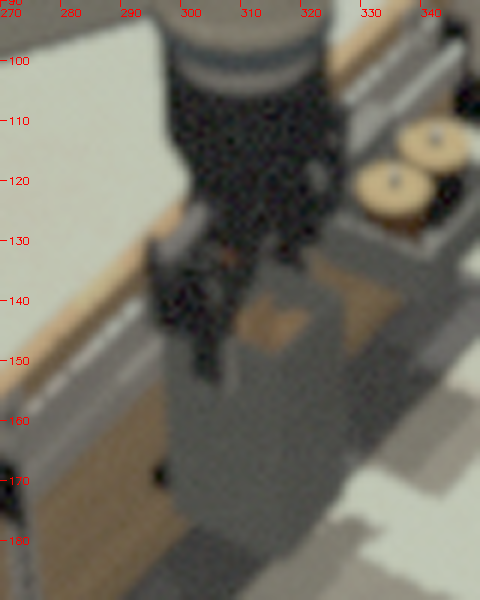

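Call:
carry_out([
  [255,0,0,1,0],
  [255,0,0,1,0],
  [255,0,0,0,0],
])

```text
t: 13.12
position: [0.565, 0.2908, 0.1776]
ee_rot: [-1.529, -2.744, 0.0]
contact_force: [0.2, 0.1, -2.6]
gripper_width: 0.0551
```

```bash
python3 -c "
from h import *
bs()"
```

```text
t13.12 board xyz -50.7 50.4 177.6 base z 56.4 F into-board -0.0 along -0.2 up -2.6 Ty(board) 0.03 Tx -0.00 Tz -0.02 yaw 121.74 pitch(x)0.00 roll -0.01 w0.0551
```

Call:
carry_out([
  [255,0,0,1,0],
  [255,0,0,1,0],
  [255,0,0,0,0],
])

```text
t: 13.37
position: [0.565, 0.2908, 0.1756]
ee_rot: [-1.529, -2.744, 0.0]
contact_force: [-0.4, -0.8, -1.5]
gripper_width: 0.0551
```

```bash
python3 -c "
from h import *
bs()"
```

```text
t13.37 board xyz -50.6 50.5 175.6 base z 54.4 F into-board -0.5 along 0.7 up -1.5 Ty(board) -0.01 Tx 0.01 Tz 0.01 yaw 121.74 pitch(x)0.00 roll -0.02 w0.0551
```

Call:
carry_out([
  [255,0,0,1,0],
  [255,0,0,1,0],
  [255,0,0,0,0],
])

```text
t: 13.62
position: [0.565, 0.2908, 0.1736]
ee_rot: [-1.529, -2.744, 0.0]
contact_force: [-0.8, 1.1, -2.2]
gripper_width: 0.0552
```

```bash
python3 -c "
from h import *
bs()"
```

```text
t13.62 board xyz -50.6 50.5 173.6 base z 52.4 F into-board 1.4 along 0.1 up -2.2 Ty(board) 0.01 Tx -0.00 Tz -0.08 yaw 121.74 pitch(x)0.00 roll -0.02 w0.0552
```

Call:
carry_out([
  [255,0,0,1,0],
  [255,0,0,1,0],
  [255,0,0,0,0],
])

```text
t: 13.87
position: [0.565, 0.2908, 0.1716]
ee_rot: [-1.529, -2.744, 0.0]
contact_force: [0.1, 0.3, -3.2]
gripper_width: 0.0553
```

```bash
python3 -c "
from h import *
bs()"
```

```text
t13.87 board xyz -50.6 50.4 171.6 base z 50.4 F into-board 0.2 along -0.3 up -3.2 Ty(board) 0.00 Tx -0.01 Tz 0.02 yaw 121.74 pitch(x)0.00 roll -0.02 w0.0553
```

Call:
carry_out([
  [255,0,0,1,0],
  [255,0,0,1,0],
  [255,0,0,0,0],
])

```text
t: 14.12
position: [0.565, 0.2908, 0.1696]
ee_rot: [-1.529, -2.744, 0.0]
contact_force: [-0.7, -0.1, -2.4]
gripper_width: 0.0554
```

```bash
python3 -c "
from h import *
bs()"
```

```text
t14.12 board xyz -50.7 50.4 169.6 base z 48.4 F into-board 0.3 along 0.6 up -2.4 Ty(board) 0.03 Tx 0.04 Tz 0.04 yaw 121.74 pitch(x)0.00 roll -0.02 w0.0554
```

Call:
carry_out([
  [255,0,0,1,0],
  [255,0,0,0,0],
])

```text
t: 14.28
position: [0.5651, 0.2908, 0.1686]
ee_rot: [-1.529, -2.744, 0.0]
contact_force: [-0.5, -0.1, -1.9]
gripper_width: 0.0555
```

```bash
python3 -c "
from h import *
bs()"
```

```text
t14.28 board xyz -50.7 50.4 168.6 base z 47.4 F into-board 0.2 along 0.5 up -1.9 Ty(board) -0.02 Tx -0.04 Tz 0.02 yaw 121.74 pitch(x)-0.00 roll -0.01 w0.0555
```

Call:
carry_out([
  [255,0,0,1,0],
  [255,0,0,0,0],
  [255,0,0,0,0],
])

```text
t: 14.53
position: [0.5651, 0.2908, 0.1678]
ee_rot: [-1.529, -2.744, 0.0]
contact_force: [0.4, -0.1, -2.1]
gripper_width: 0.055
```

```bash
python3 -c "
from h import *
bs()"
```

```text
t14.53 board xyz -50.7 50.4 167.8 base z 46.6 F into-board -0.3 along -0.2 up -2.1 Ty(board) 0.02 Tx 0.01 Tz 0.00 yaw 121.74 pitch(x)0.00 roll -0.01 w0.0550
```

Call:
carry_out([
  [255,0,0,1,0],
  [255,0,0,0,0],
  [255,0,0,0,0],
])

```text
t: 14.78
position: [0.5651, 0.2908, 0.1667]
ee_rot: [-1.529, -2.744, 0.0]
contact_force: [0.4, -0.0, -2.7]
gripper_width: 0.055
```

```bash
python3 -c "
from h import *
bs()
s=env.capture('side')[:,:,::-1]
crop(s,270,90,80,100,6,'pics/c11s.png')"
```

```text
t14.78 board xyz -50.7 50.4 166.7 base z 45.5 F into-board -0.2 along -0.3 up -2.7 Ty(board) 0.00 Tx -0.01 Tz -0.02 yaw 121.74 pitch(x)0.00 roll -0.01 w0.0550
```

View pics/c11s.png

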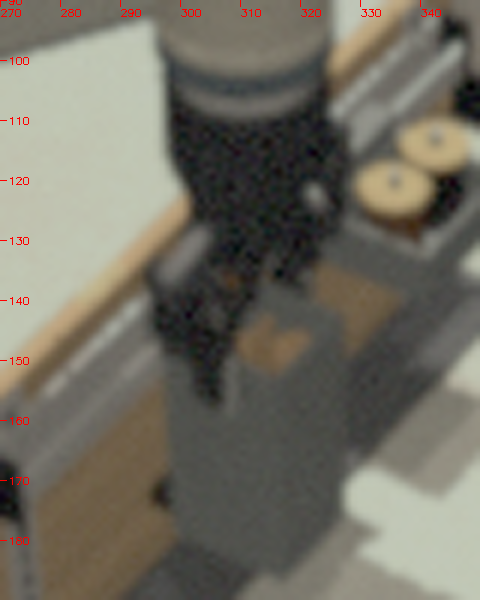

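Call:
carry_out([
  [255,0,0,1,0],
  [255,0,0,0,0],
  [255,0,0,0,0],
])

```text
t: 15.08
position: [0.5651, 0.2908, 0.1657]
ee_rot: [-1.529, -2.744, 0.0]
contact_force: [-0.4, 0.7, -3.1]
gripper_width: 0.0552
```

```bash
python3 -c "
from h import *
bs()"
```

```text
t15.08 board xyz -50.7 50.4 165.7 base z 44.5 F into-board 0.8 along -0.1 up -3.1 Ty(board) -0.00 Tx 0.01 Tz -0.05 yaw 121.74 pitch(x)-0.00 roll -0.01 w0.0552
```

Call:
carry_out([
  [255,0,0,1,0],
  [255,0,0,0,0],
  [255,0,0,0,0],
])

```text
t: 15.33
position: [0.5651, 0.2908, 0.1647]
ee_rot: [-1.529, -2.744, 0.0]
contact_force: [-0.5, 0.4, -1.9]
gripper_width: 0.0553
```

```bash
python3 -c "
from h import *
bs()"
```

```text
t15.33 board xyz -50.6 50.4 164.7 base z 43.5 F into-board 0.6 along 0.2 up -1.9 Ty(board) 0.02 Tx -0.01 Tz 0.06 yaw 121.74 pitch(x)0.00 roll -0.01 w0.0553
```

Call:
carry_out([
  [255,0,0,0.8,0],
  [255,0,0,0,0],
  [255,0,0,0,0],
])

```text
t: 15.58
position: [0.5652, 0.2909, 0.1642]
ee_rot: [1.529, 2.744, 0.0]
contact_force: [0.1, 0.0, -1.0]
gripper_width: 0.0551
```

Call:
carry_out([
  [255,0,0,0.8,0],
  [255,0,0,0,0],
  [255,0,0,0,0],
])

```text
t: 15.83
position: [0.5653, 0.2909, 0.164]
ee_rot: [1.529, 2.744, 0.001]
contact_force: [-0.9, -1.6, 5.7]
gripper_width: 0.0555
```

```bash
python3 -c "
from h import *
bs()"
```

```text
t15.83 board xyz -50.7 50.2 164.0 base z 42.8 F into-board -0.9 along 1.6 up 5.7 Ty(board) 0.01 Tx 0.59 Tz 0.06 yaw 121.75 pitch(x)-0.01 roll 0.03 w0.0555
```

Call:
carry_out([
  [255,0,0,0.8,0],
  [255,0,0,0,0],
  [255,0,0,0,0],
])

```text
t: 16.08
position: [0.5654, 0.2909, 0.1639]
ee_rot: [1.528, 2.744, 0.001]
contact_force: [-2.8, -2.4, 10.9]
gripper_width: 0.0551
```

```bash
python3 -c "
from h import *
bs()"
```

```text
t16.08 board xyz -50.8 50.1 163.9 base z 42.7 F into-board -0.5 along 3.7 up 10.9 Ty(board) -0.06 Tx 1.04 Tz 0.21 yaw 121.76 pitch(x)-0.02 roll 0.04 w0.0551
```

Call:
carry_out([
  [255,0,0,-1.1,0],
  [255,0,0,0,0],
  [255,0,0,0,0],
])

```text
t: 16.33
position: [0.5654, 0.2909, 0.164]
ee_rot: [1.529, 2.744, 0.001]
contact_force: [-1.0, -2.1, 5.2]
gripper_width: 0.0557
```

```bash
python3 -c "
from h import *
bs()
s=env.capture('side')[:,:,::-1];cv2.imwrite('pics/side12.png',s)
crop(s,270,90,80,100,6,'pics/c12s.png')
# predicted seated points
for f in (137,151):
    for nm,p in dict(flange_near=(-52+33,50+22,f+22),rimcorner=(-52-33,50+28,f+22),basefront=(-52-33,78,f-108)).items(): print(f,nm,proj('side',bw(*p)).round(1))
bs()"
```

```text
t16.33 board xyz -50.7 50.1 164.0 base z 42.8 F into-board -1.3 along 2.0 up 5.2 Ty(board) 0.03 Tx 0.42 Tz 0.11 yaw 121.75 pitch(x)-0.01 roll 0.03 w0.0557
137 flange_near [298.8 147.9]
137 rimcorner [317.3 157.6]
137 basefront [318.  190.8]
151 flange_near [298.6 144. ]
151 rimcorner [317.2 153.8]
151 basefront [317.9 187.4]
t16.38 board xyz -50.7 50.1 164.0 base z 42.8 F into-board -1.6 along 2.4 up 6.3 Ty(board) 0.02 Tx 0.38 Tz 0.12 yaw 121.75 pitch(x)-0.01 roll 0.03 w0.0556
```

View pics/c12s.png

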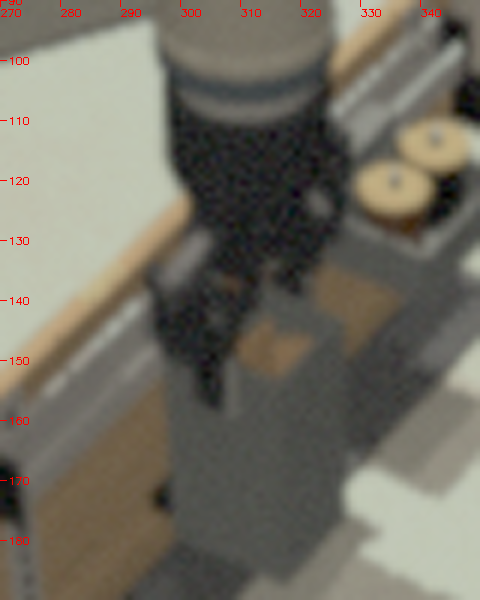

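Call:
carry_out([
  [255,0,0,-0.7,0],
  [255,0,0,0,0],
  [255,0,0,0,0],
], squeeze=20)

```text
t: 16.63
position: [0.5653, 0.2909, 0.1641]
ee_rot: [1.529, 2.744, 0.0]
contact_force: [1.7, 0.2, 1.5]
gripper_width: 0.0554
```

```bash
python3 -c "
from h import *
bs()"
```

```text
t16.63 board xyz -50.7 50.2 164.1 base z 42.9 F into-board -0.7 along -1.6 up 1.5 Ty(board) 0.04 Tx -0.03 Tz 0.06 yaw 121.74 pitch(x)-0.00 roll 0.02 w0.0554
```

Call:
carry_out([
  [100,0,0,0,0],
  [95,0,0,0,0],
  [92,0,0,0,0],
  [89,0,0,0,0],
  [86,0,0,0,0],
])

```text
t: 17.05
position: [0.5649, 0.2909, 0.164]
ee_rot: [-1.529, -2.744, 0.0]
contact_force: [0.0, 0.7, 0.0]
gripper_width: 0.0569
```

```bash
python3 -c "
from h import *
bs()"
```

```text
t17.05 board xyz -50.6 50.5 164.0 base z 42.8 F into-board 0.6 along -0.4 up 0.0 Ty(board) 0.02 Tx 0.02 Tz 0.01 yaw 121.74 pitch(x)0.01 roll -0.02 w0.0569
```

Call:
carry_out([
  [80,0,0,0,0],
  [72,0,0,0,0],
  [62,0,0,0,0],
  [54,0,0,0,0],
  [54,0,0,0,0],
])

```text
t: 17.47
position: [0.5651, 0.2909, 0.1642]
ee_rot: [-1.529, -2.744, 0.0]
contact_force: [-0.0, 1.1, 1.0]
gripper_width: 0.0671
```

```bash
python3 -c "
from h import *
bs()
s=env.capture('side')[:,:,::-1];cv2.imwrite('pics/side13.png',s)
crop(s,270,90,80,100,6,'pics/c13s.png')"
```

```text
t17.47 board xyz -50.6 50.4 164.2 base z 43.0 F into-board 0.9 along -0.5 up 1.0 Ty(board) 0.01 Tx -0.04 Tz 0.01 yaw 121.74 pitch(x)0.00 roll -0.00 w0.0671
```

View pics/c13s.png

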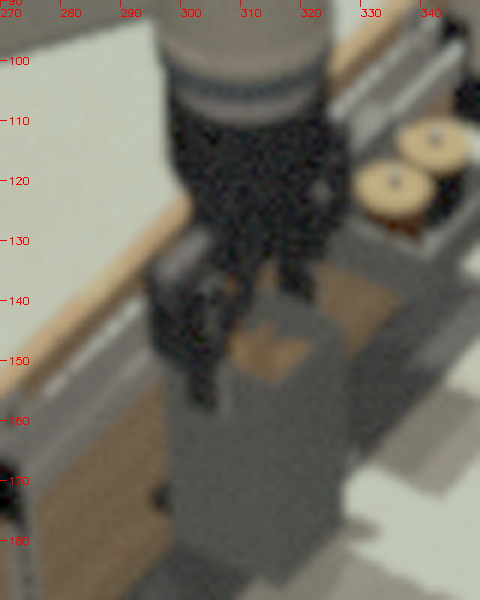

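Call:
carry_out([
  [54,0,0,-4,0],
  [54,0,0,-6,0],
  [54,0,0,-8,0],
  [54,0,0,-10,0],
  [54,0,0,0,0],
])

```text
t: 17.93
position: [0.5664, 0.2915, 0.1952]
ee_rot: [1.528, 2.742, 0.005]
contact_force: [0.7, 0.4, 0.5]
gripper_width: 0.0674
```

```bash
python3 -c "
from h import *
bs()
s=env.capture('side')[:,:,::-1];cv2.imwrite('pics/side14.png',s)
crop(s,270,90,80,100,6,'pics/c14s.png')"
```

```text
t17.93 board xyz -50.8 48.9 195.2 base z 74.0 F into-board -0.0 along -0.8 up 0.5 Ty(board) -0.00 Tx -0.02 Tz -0.01 yaw 121.74 pitch(x)-0.03 roll 0.24 w0.0674
```

View pics/c14s.png

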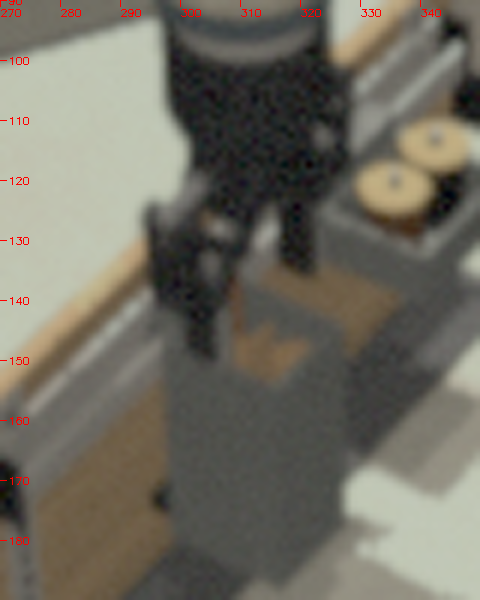

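Bin stays put while the fingers rise. Going on up and clear of it.

Call:
carry_out([
  [54,0,0,-12,0],
  [54,0,0,-20,0],
  [54,0,0,-25,0],
  [54,0,0,-25,0],
  [54,0,0,0,0],
])

```text
t: 18.4
position: [0.5674, 0.292, 0.2802]
ee_rot: [1.527, 2.74, 0.011]
contact_force: [0.8, 1.3, -0.3]
gripper_width: 0.0672
```

Call:
carry_out([
  [54,-30,0,-10,0],
  [54,-40,0,-10,0],
  [54,-40,0,0,0],
  [54,-40,0,0,0],
  [54,-40,0,0,0],
])

```text
t: 18.82
position: [0.6656, 0.1278, 0.2947]
ee_rot: [1.528, 2.745, 0.0]
contact_force: [0.7, 0.4, 0.2]
gripper_width: 0.0673
```

Call:
carry_out([
  [54,-40,0,0,0],
  [54,-40,0,0,0],
  [54,-30,0,0,0],
  [54,0,0,0,0],
  [54,0,0,0,0],
])

```text
t: 19.23
position: [0.7231, 0.034, 0.2936]
ee_rot: [-1.533, -2.741, 0.001]
contact_force: [-0.7, 0.2, 0.0]
gripper_width: 0.0673
```

```bash
python3 -c "
from h import *
bs()
s=env.capture('side')[:,:,::-1];cv2.imwrite('pics/side15.png',s)
t=env.capture('top')[:,:,::-1];cv2.imwrite('pics/top15.png',t)
crop(s,260,70,100,120,5,'pics/c15s.png')
crop(t,90,90,120,110,5,'pics/c15t.png')"
```

```text
t19.23 board xyz -352.2 51.0 293.6 base z 172.4 F into-board 0.5 along 0.5 up 0.0 Ty(board) -0.10 Tx 0.00 Tz 0.03 yaw 121.58 pitch(x)0.04 roll -0.05 w0.0673
```

View pics/c15s.png

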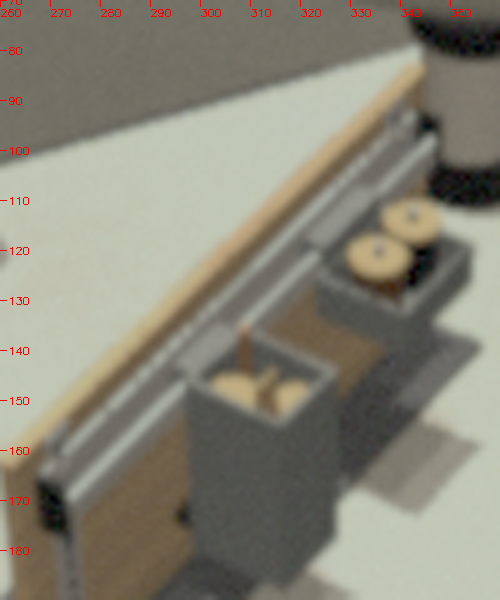

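View pics/top15.png

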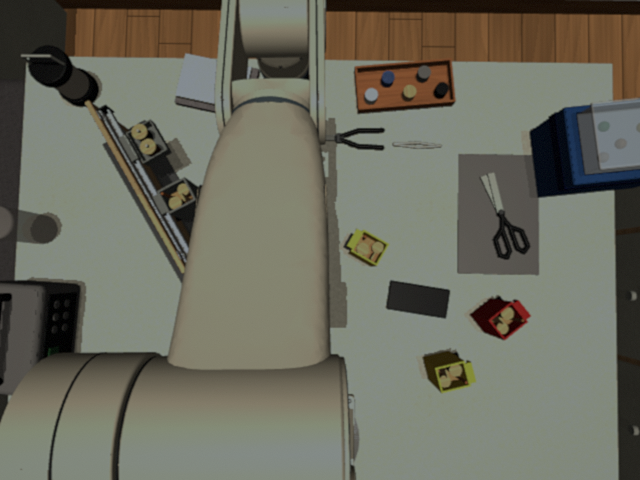

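Call:
carry_out([
  [54,0,0,0,0],
  [54,0,0,0,0],
  [54,0,0,0,0],
  [54,0,0,0,0],
  [54,0,0,0,0],
])

```text
t: 19.75
position: [0.7228, 0.0364, 0.2944]
ee_rot: [1.528, 2.745, 0.0]
contact_force: [0.5, -0.3, 0.2]
gripper_width: 0.0676
```

```bash
python3 -c "
from h import *
a=cv2.imread('pics/side15.png');s0=cv2.imread('pics/side0.png')
s=env.capture('side')[:,:,::-1];cv2.imwrite('pics/side16.png',s)
A,Bq=[cv2.cvtColor(np.ascontiguousarray(i[120:195,285:335]),cv2.COLOR_BGR2GRAY).astype('float32') for i in (a,s)]
print('shift px',cv2.phaseCorrelate(A,Bq),'mean absdiff',np.abs(A-Bq).mean())
# bystanders vs start (side)
for nm,(x,y,w,h) in dict(pot=(330,190,45,45),tumbler=(375,160,40,50),spool=(322,232,26,30),tin=(275,235,42,40),holder=(318,98,42,35),pliers=(412,230,50,55),tweez=(445,285,35,40),phone=(300,330,55,70),sciss=(405,360,80,85),yellow=(328,255,36,65)).items():
    P,Q=[cv2.cvtColor(np.ascontiguousarray(i[y:y+h,x:x+w]),cv2.COLOR_BGR2GRAY).astype('float32') for i in (s0,s)]
    print(nm,np.round(cv2.phaseCorrelate(P,Q),2).tolist() if 0 else cv2.phaseCorrelate(P,Q), np.abs(P-Q).mean().round(1))
# rim/base corners for lean
print(tri((0,0),(1,1))[1]>0)
for f in (151,): 
    print('upright pred rim front near/far, base near', [proj('side',bw(*p)).round(1) for p in [(-85,78,f+22),(-85,22,f+22),(-85,78,f-108)]])
crop(s,285,130,60,65,9,'pics/c16s.png')"
```

```text
shift px ((0.015192721324414293, 0.490074728238028), 0.994171696472168) mean absdiff 1.2474667
pot ((0.4714316346762182, 0.563782979320198), 0.8563393835373867) 6.0
tumbler ((-0.03408244090614332, -0.04013919904328134), 0.7413631453514099) 6.1
spool ((0.5384868809546202, -0.09927023811982671), 0.8760779734011049) 26.1
tin ((-0.07976708254745546, -0.2513390258299246), 0.4192311308119032) 36.3
holder ((0.5204538528220652, -0.034083598787763236), 1.0056490057780418) 2.6
pliers ((0.1398280174169919, -0.08088558740062979), 0.911074935913086) 11.6
tweez ((-0.24124698243652531, -0.12210944484831998), 0.9494802218344477) 4.1
phone ((-0.007010544613063274, -0.009115359726173722), 1.00247488728276) 3.2
sciss ((0.016201555016387204, -0.04102690635735229), 0.9596020293235779) 2.6
yellow ((0.21028645399164247, -0.1389330382851668), 0.7213122072043242) 14.2
True
upright pred rim front near/far, base near [array([317.2, 153.8]), array([328.1, 142.4]), array([317.9, 187.4])]
```

View pics/c16s.png

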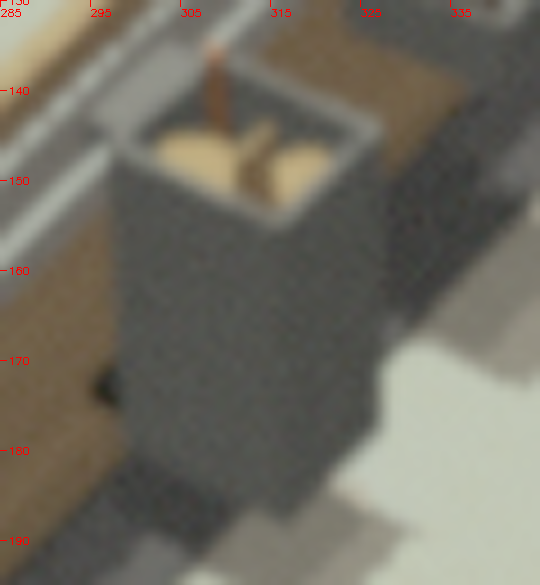

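View pics/side16.png

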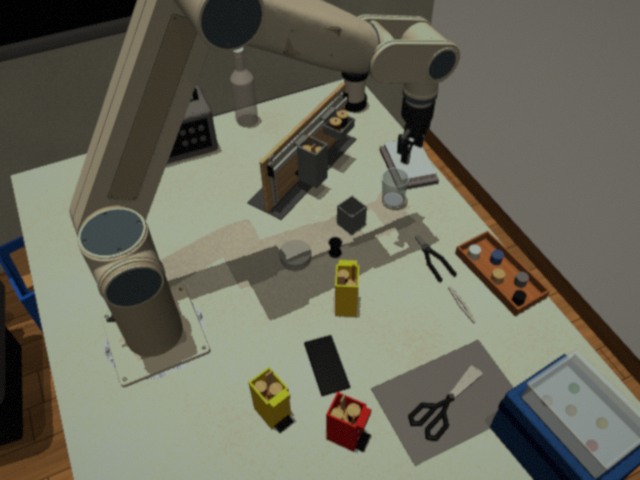

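```bash
python3 -c "
from h import *
print(env.finish_job()); print(env.state()['t'])"
```

```text
the job is handed in; nothing more can be done
None
the job is handed in; nothing more can be done
```

I hung the grey hook-on bin on the aluminium rail, on the free side of the spool holder at board y of about 50 mm, and handed the job in at about 20 s.

**How it went on:** I gripped the bin by its two plain sides. I turned it square to the board (tool yaw 121.74°, board 121.72°) and brought it in over the lip until the foot just touched the board, at 2 N. After backing off that touch I lowered it in 1–2 mm steps. The tongue met the channel floor at a height of about 151 mm, against 152 ± 2 mm from the pictures. The first touch peaked at about 11 N on the rail. I eased that until the rail carried the whole weight with 1–2 N of press left, and only then opened the fingers slowly.

**Last checks:**
- **Hook:** The flange lies over the lip the same way the holder's does.
- **Position:** The rim and base corners are within about 3 pixels of where a seated bin should appear, and the difference fits the small outward shift and backward lean expected after release.
- **Still:** The bin matched between two pictures about 0.5 s apart. The half pixel of shift reported comes from the method on an odd-sized crop.
- **Robot:** It is clear and touches nothing.
- **Other things on the table:** Side-view comparison found no movement I could not put down to shadow or that same half-pixel error. The shadow-covered ones (spool, tin, pot) I could judge only by eye, and they look in place.

I did no pull test on the hook. The heights, the absence of any contact at lip level and the pictures all agree that it is home.

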